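# Put the calliper away in the roll-top tool case

### The arm

A 6-joint arm with a two-finger parallel gripper is mounted at the origin on a cart in front of the work surface, level with it; the furniture and walls round the work are solid. World frame = base frame: x ahead of the robot, y to its left, z up, the work surface at z = 0. Lengths are in m, angles in rad, forces in N, time in s.
With the tool pointing down it reaches from about 0.3 to 0.775 m from the base axis. Payload 14.6 kg.
Tool frame: the origin (TCP) lies on the centre line of the jaws, within the pads' length; the fingertips stand 19 mm ahead of it and the grasp point (between the pads) is the TCP; z points along the fingers, y is the direction in which the jaws open and shut (so a half turn about z gives the same grasp; the last joint's range is limited). The gripper opens to 94 mm and grips with 3 to 60 N. Pads are 16 mm wide; open, the fingers measure 119 mm over their backs; the gripper's body (75 mm by 177 mm) begins 78 mm behind the grasp point.
Start: joints at [-1.26, 0.3, 1.521, -0, 1.321, -0.067], TCP at [0.203, -0.511, 0.224] pointing down, gripper open.
Joint ranges: [-3.03, 3.03], [-0.79, 2.21], [0.23, 2.52], [-1.04, 4.18], [0, 3.07], [-2.55, 2.55]. Speed limits (rad/s): [2.22, 2.22, 2.57, 3.14, 3.14, 3.14].

### API

Orientations are given as [roll, pitch, yaw] about the fixed x, y, z axes, in that order (R = Rz(yaw) Ry(pitch) Rx(roll)).
In Python, from station import ctrl gives the robot as it stands. The module is installed in compiled form; this text tells all that it offers.
- The arm moves only by the shell command python3 -m creep 'ROWS' [FORCE]. ROWS is a JSON object of lists of equal length, an entry for each row: "translation": the shift along the world's x, y, z in mm, a list of three; "yaw": the turn about the world's z in rad; "gripper": the closure in counts, from 0 (fully open) to 255 (shut). A call has 1 to 5 rows; each row is the pose to reach, as a shift and turn from the pose measured when the call began; what a row does not reach only later rows make up. A row lasts 1/12 s, in which the tool goes at most 41.7 mm and 7.16 degrees, less where a joint would pass 70% of its speed; a pose out of reach is approached as far as the arm can. A call with a gripper value outside its range is refused whole. The fingers move at their own pace and stop on an object; FORCE is the grip in N (left out, the last holds). Time passes only in rows, so rows that repeat a pose let the fingers close. It gives the time, the measured TCP pose, the force and the opening at its end, in the units of the state.
- ctrl.get_obs(): the state, without advancing time (a new reading comes with each control period).
- ctrl.camera(name): name is "scene" or "top" or "wrist"; returns a dict with "pixels" (420x560x3 uint8, red, green, blue), "depth" (420x560 float32, m along the optical axis (not along the pixel's ray), 0 where there is no reading), "fx", "fy", "cx", "cy" (pixels), "dist" ([k1, k2, p1, p2, k3] as OpenCV has them; the pictures are not rectified), "R" (3x3) and "t" (3): a world point X has camera coordinates R X + t; the wrist camera has in their place "tool_from_camera" (4x4, takes a point from camera to tool coordinates, whose origin is the TCP and whose axes are the flange's). Camera axes: x right, y down, z forward; pixel columns grow to the right and rows downward; lengths in m; the calibration is good to about 2 mm. A picture is of the moment at which its call begins: read the wrist's pose just before it.
- ctrl.hand_in(): hands the job in, once; it reports no verdict.
The state is a dict: "time_s": time; "qpos": joint angles; "joint_vel": joint speeds; "tau": joint torques, N m; "ee_pos": TCP position; "eef_rot": TCP orientation; "force": force on the tool from outside, world axes, zero at the start; "moment": the same for the moment, N m; "grip_width": finger opening in m.
Only numpy, scipy, OpenCV 4.12 (cv2) and the standard library are available. Lean on these libraries where they do the work, as an engineer would, in place of code of your own. Each camera call takes 0.05 s, during which the arm holds its last target. There are 200 camera calls.

### The job

Roll the slatted cover of the grey tool case up until it is open as far as it goes, then lay the steel vernier calliper into its cut-out in the loose foam insert (feel for it) and press it down past the rubber nibs until it lies flat and level in its pocket, and finally roll the cover fully shut. Do not slam the cover, and leave everything else on the table where it is.

Things in the scene. Friction and masses are not known exactly. Their poses are not given: they have to be found in the camera images.
- case: Grey roll-top tool case fixed to the table, 320 deep (x) x 300 wide (y) x 210 high. Origin: centre of underside. x points from its open front (facing the robot) to its back, z up. Half-round cheeks 15 thick, inner faces at y = +-135, tops 210 high at mid-depth; front sill 62 high, x -159 to -147. Rear upper quarter (x > 60) is a fixed hood of outer radius 161 about the axis.
- case_axis (a point): Middle of the level axis, along the case's y, of the circular track that the cover rolls on; 50 above the case's origin, axes as the case. With the cover open, all in front of x = 0 is open to the sky.
- cover (a joint): Roll of the slatted aluminium cover (curved shell, outer radius 148.5 about case_axis), rad: 0 fully shut (front edge down at the sill, a stop), 1.5 fully open (rolled up and back under the hood, a stop). It stays where it is left; moving it takes 2 to 6 N at the handle.
- cover_handle (a point): Middle of the cover's black bar handle: level round bar 10 thick, 110 long along the case's y, on posts at its ends; bar centre 36 clear of the cover's outer face. At joint value q it lies at x = -185*cos(0.314+q), y = 0, z = 185*sin(0.314+q) from case_axis. Its frame turns with the cover (y along the bar).
- calliper_grip (a point): Point to grasp, mid-beam, on a steel vernier calliper 223x70x10 lying flat, 5 above its underside. y along the beam to the jaws, x across, z up. Beam 14 wide, 4 thick (z +-2), from y = -115 to the slider (26 wide, z +-5, y 19 to 65); head and jaws (x -46 to 24) end at y = 97. Centre of mass near y = 27; 0.10 to 0.20 kg. The slider stands on the table, the beam 3 clear.
- pocket (a point): Where calliper_grip lies, same axes, when the calliper is home and the loose foam insert lies mid-way; axes as the case. The insert has 5 mm play in y: the true pocket is up to 5 to either side of here in y (not in x). Calliper's outline cut in black foam, 1.5 clearance all round, one way round fits. Foam top 6 above here, blue floor 5 below (2.2 below under the beam).
- nibs (a point): Midway between two sprung rubber nibs (radius 5, low friction) in the insert, 31 from pocket to y-, centres 3 above it; both reach 1.8 over the beam's edges. The calliper lies on them until pressed past them with some 5 to 15 N near pocket. A finger notch 80 (x) by 44 (y), 7 deeper than the floor, is centred on pocket; both shift in y with the insert.
- calliper: The same calliper. Origin: on its underside, at x = -11, y = -15, z = -5 from calliper_grip, same axes.
- bus_tester: black handheld meter, 142x65x30; stays where it is. Origin: centre of its underside.
- tape: yellow tape roll, diameter 99, 45 high; stays where it is. Origin: centre of its underside.
- label_roll: white label roll, diameter 73, 42 high; stays where it is. Origin: centre of its underside.
- circuit_board: green circuit board, 75x105x22; stays where it is. Origin: centre of its underside.

How it is judged:
By the outcome, as a careful person would: the job done as asked, in the order asked, and still so for the second after the job is handed in, with the robot touching nothing.
It also fails if it takes over 72 s, if anything falls off the work surface, if the arm or the gripper's body presses on something with over 40 N, if the wrist force passes 120 N, or if a joint passes its speed limit or range.

## Working session

There is one attempt and no reset: what is moved stays moved. The work goes in short steps, Python scripts to look and compute and a shell command to move; the robot and the scene stay as the last step left them, time stands still between calls to the robot, and variables do not carry over. Pictures are saved under pics/ and viewed, about 8 in all and at most 12, crops included, and the job is handed in when it is done.

```bash
mkdir -p pics; cat > h.py <<'E'
import numpy as np, cv2
from station import ctrl
from scipy.spatial.transform import Rotation as Ro
def cam(n):
    o=ctrl.get_obs(); c=ctrl.camera(n); c['o']=o
    if n=='wrist':
        T=np.eye(4); T[:3,:3]=Ro.from_euler('xyz',o['eef_rot']).as_matrix(); T[:3,3]=o['ee_pos']
        W=T@c['tool_from_camera']; c['R']=W[:3,:3].T; c['t']=-W[:3,:3].T@W[:3,3]
    return c
def save(c,f): cv2.imwrite('pics/'+f,c['pixels'][:,:,::-1])
def ray(c,u,v):
    K=np.array([[c['fx'],0,c['cx']],[0,c['fy'],c['cy']],[0,0,1]])
    p=cv2.undistortPoints(np.array([[[u,v]]],float),K,np.array(c['dist'],float))[0,0]
    return np.array([p[0],p[1],1.])
def at_depth(c,u,v,d=None):
    if d is None: d=float(c['depth'][int(round(v)),int(round(u))])
    return c['R'].T@(ray(c,u,v)*d-c['t'])
def at_z(c,u,v,z):
    r=c['R'].T@ray(c,u,v); o=-c['R'].T@c['t']; return o+r*(z-o[2])/r[2]
def proj(c,X):
    K=np.array([[c['fx'],0,c['cx']],[0,c['fy'],c['cy']],[0,0,1]])
    return cv2.projectPoints(np.array(X,float).reshape(-1,3),cv2.Rodrigues(np.array(c['R']))[0],np.array(c['t'],float),K,np.array(c['dist'],float))[0][:,0]
E
python3 - <<'E'
from h import *
import pickle
for n in('scene','top'):
    c=cam(n); save(c,n+'0.png'); pickle.dump(c,open(n+'0.pkl','wb'))
    print(n, -np.array(c['R']).T@c['t'])
print({k:np.round(v,3) for k,v in c['o'].items()})
E
```

```text
scene [1.18001195 0.02409614 0.9631177 ]
top [-0.2842765   0.01789695  1.10002658]
{'time_s': np.float64(0.05), 'qpos': array([-1.26 ,  0.3  ,  1.522,  0.   ,  1.321, -0.067]), 'joint_vel': array([-0.002, -0.002, -0.002, -0.001,  0.   , -0.001]), 'tau': array([ 1.0000e-03, -5.3321e+01, -3.5370e+01,  7.1000e-02,  2.4000e-02,
       -0.0000e+00]), 'ee_pos': array([ 0.203, -0.511,  0.224]), 'eef_rot': array([-3.14 , -0.   ,  0.378]), 'force': array([-0.461,  0.36 , -0.277]), 'moment': array([ 0.039, -0.016, -0.011]), 'grip_width': np.float64(0.094)}
```

View pics/scene0.png

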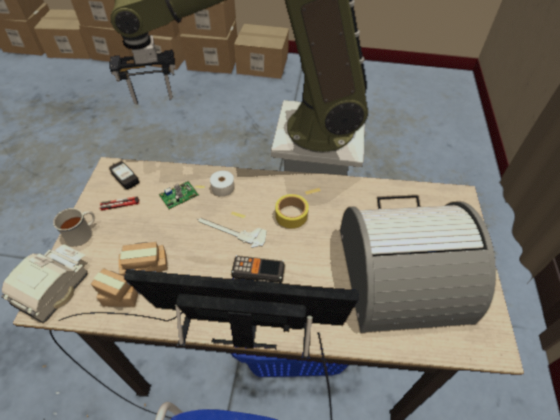

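View pics/top0.png

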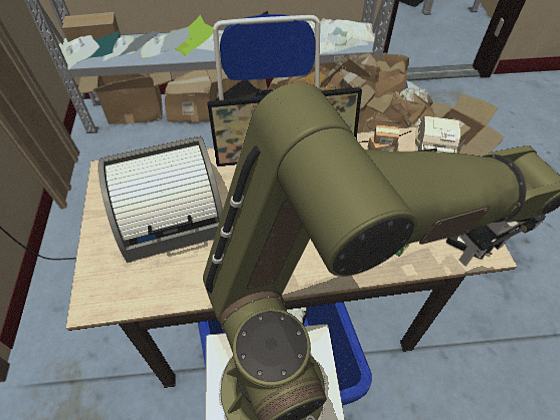

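```bash
python3 - <<'E'
from h import *
import pickle
S=pickle.load(open('scene0.pkl','rb'));T=pickle.load(open('top0.pkl','rb'))
def cloud(c,box):
    u0,v0,u1,v1=box; P=[]
    for v in range(v0,v1,2):
        for u in range(u0,u1,2):
            if c['depth'][v,u]>0: P.append(at_depth(c,u,v))
    return np.array(P)
PS=cloud(S,(330,180,500,345)); PT=cloud(T,(85,130,235,270))
for P in(PS,PT):
    Q=P[P[:,2]>0.1]; print(len(P),Q.min(0).round(3),Q.max(0).round(3), Q.mean(0).round(3))
P=np.vstack([PS,PT]); P=P[(P[:,2]>0.08)]
from scipy.optimize import minimize
def local(p,P):
    c,s=np.cos(p[2]),np.sin(p[2]); d=P[:,:2]-p[:2]
    return np.c_[d[:,0]*c+d[:,1]*s,-d[:,0]*s+d[:,1]*c,P[:,2]]
def cost(p):
    L=local(p,P); r=np.hypot(L[:,0],L[:,2]-.05); ay=abs(L[:,1])
    hood=(L[:,0]>.06); 
    d=np.where((ay>.135)&(ay<.15),abs(r-.16),np.where(hood,abs(r-.161),abs(r-.1485)))
    d=np.where(ay>.15, np.hypot(ay-.15,np.maximum(r-.16,0)),d)
    # side faces
    d=np.minimum(d,np.where(r<.16,abs(ay-.15),9))
    return np.minimum(d,.02).mean()
best=None
for x in(.5,.55,.6,.65):
  for y in(.3,.36,.42,.48):
    for w in(-.3,-.1,.1,.3):
      m=minimize(cost,[x,y,w],method='Nelder-Mead',options=dict(xatol=1e-4,fatol=1e-6))
      if best is None or m.fun<best.fun: best=m
print(best.x,best.fun)
L=local(best.x,P); 
for q in (0,):
  h=[-.185*np.cos(.314),0,.05+.185*np.sin(.314)]
c,s=np.cos(best.x[2]),np.sin(best.x[2]); H=[[best.x[0]+c*h[0]-s*y,best.x[1]+s*h[0]+c*y,h[2]] for y in(-.055,0,.055)]
print(np.round(H,3),proj(S,H),proj(T,H))
a=cv2.resize(S['pixels'][150:290,180:340],None,fx=5,fy=5,interpolation=cv2.INTER_CUBIC)[:, :, ::-1]
b=S['pixels'].copy()
cv2.imwrite('pics/cal.png',cv2.resize(S['pixels'][170:290,190:340],None,fx=5.3,fy=5.0,interpolation=cv2.INTER_CUBIC)[:,:,::-1])
E
```

```text
7034 [0.391 0.07  0.1  ] [0.797 0.452 0.239] [0.632 0.27  0.173]
5233 [0.116 0.046 0.1  ] [0.762 0.443 0.537] [0.477 0.24  0.2  ]
[0.5723823  0.27800268 0.22130128] 0.003679136483331896
[[0.413 0.186 0.107]
 [0.401 0.239 0.107]
 [0.389 0.293 0.107]] [[376.28806325 200.26089261]
 [395.55896691 199.33820023]
 [414.68364918 198.42352425]] [[191.80803553 228.14392454]
 [171.90004584 233.34836246]
 [151.63535385 238.64605726]]
```

View pics/cal.png

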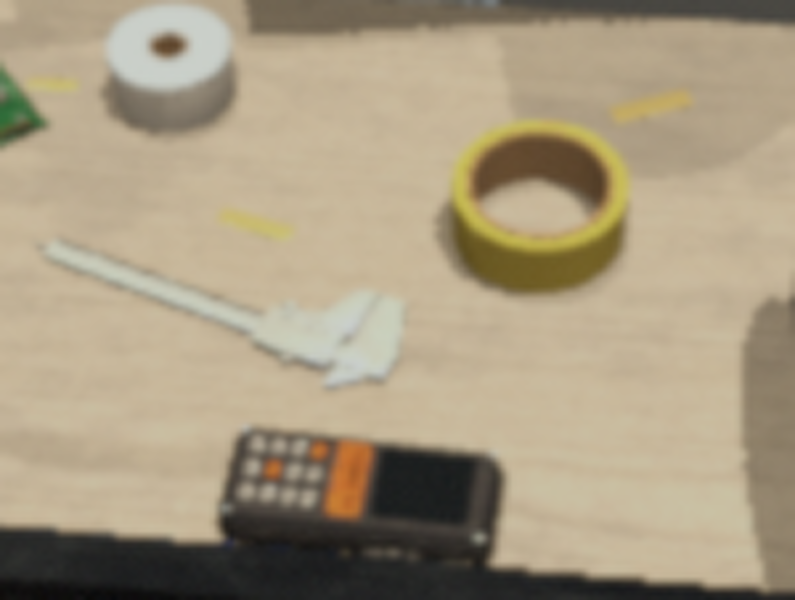

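```bash
python3 - <<'E'
from h import *
import pickle
S=pickle.load(open('scene0.pkl','rb'))
f=lambda u,v:(190+u/5.3-.4,170+v/5-.4)
A=at_z(S,*f(50,248),.005);B=at_z(S,*f(255,328),.005);C=at_z(S,*f(392,340),.005)
d=(B-A)/np.linalg.norm(B-A); print(A,B,C,np.linalg.norm(B-A),np.linalg.norm(C-A)); print('yaw',np.arctan2(-d[0],d[1]),'grip',A+d*.115)
for n,p in dict(bar0=(378,197),bar1=(418,196)).items(): print(n,at_z(S,*p,.107), at_depth(S,*p))
E
# lift, swing toward the case front; yaw +1.414 total
python3 -m creep '{"translation":[[0,20,30],[10,50,50],[20,90,70],[30,130,80],[40,170,80]],"yaw":[0.12,0.24,0.36,0.48,0.60],"gripper":[120,120,120,120,120]}'
python3 -m creep '{"translation":[[5,40,0],[10,80,0],[15,120,0],[20,160,0],[25,200,0]],"yaw":[0.12,0.24,0.36,0.48,0.60],"gripper":[120,120,120,120,120]}'
```

```text
[ 0.48037463 -0.31878089  0.005     ] [ 0.51965511 -0.19255647  0.005     ] [ 0.51634465 -0.11724323  0.005     ] 0.13219516755349114 0.20472242790682968
yaw -0.30169607227135714 grip [ 0.51454574 -0.208975    0.005     ]
bar0 [0.39970543 0.19048447 0.107     ] [0.41969533 0.18622193 0.12893204]
bar1 [0.37777622 0.30294375 0.107     ] [0.39806888 0.29589026 0.12865562]
time_s: 0.52
ee_pos: [0.2419, -0.344, 0.3054]
eef_rot: [3.14, 0.001, 0.983]
force: [0.9, -0.4, -0.2]
grip_width: 0.0638
time_s: 0.93
ee_pos: [0.2663, -0.1422, 0.3052]
eef_rot: [3.14, 0.001, 1.588]
force: [1.3, 0.5, 0.3]
grip_width: 0.0497
```

```bash

python3 -m creep '{"translation":[[10,40,0],[20,80,0],[30,120,0],[40,160,0],[50,200,0]],"yaw":[0.1,0.2,0.2,0.2,0.2],"gripper":[174,174,174,174,174]}'
python3 -m creep '{"translation":[[10,40,0],[20,80,0],[30,120,0],[40,150,0],[40,150,0]],"yaw":[0,0,0,0,0],"gripper":[174,174,174,174,174]}'
python3 - <<'E'
from h import *
import pickle
c=cam('wrist'); save(c,'w1.png'); pickle.dump(c,open('w1.pkl','wb')); print(c['o']['ee_pos'],c['tool_from_camera'].round(3))
E
```

```text
time_s: 1.35
ee_pos: [0.3133, 0.0484, 0.3054]
eef_rot: [3.139, 0.001, 1.788]
force: [1.0, -0.6, -0.4]
grip_width: 0.0303
time_s: 1.77
ee_pos: [0.3536, 0.2022, 0.3045]
eef_rot: [3.141, 0.001, 1.792]
force: [-0.4, -0.6, 0.3]
grip_width: 0.0299
[0.35364959 0.20224924 0.30448907] [[ 0.001 -0.97  -0.241  0.069]
 [ 1.     0.001  0.001 -0.   ]
 [-0.    -0.241  0.97  -0.16 ]
 [ 0.     0.     0.     1.   ]]
```

View pics/w1.png

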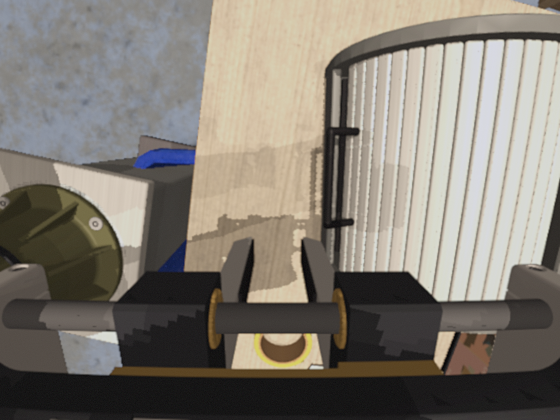

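```bash
python3 - <<'E'
from h import *
import pickle
c=pickle.load(open('w1.pkl','rb'))
d=c['depth']
for p in [(332,131),(330,150),(328,180),(327,205),(326,223)]:
    D=d[p[1],p[0]-4:p[0]+5]; m=D[D>0].min(); print(p,at_depth(c,*p,m).round(4),at_z(c,*p,.107).round(4))
print('sill/cheek')
for p in [(400,60),(450,50),(500,44),(345,80),(450,150),(370,150),(530,150)]: print(p,at_depth(c,*p).round(4))
E
```

```text
(332, 131) [0.3956 0.2925 0.1295] [0.3994 0.294  0.107 ]
(330, 150) [0.3988 0.272  0.1296] [0.4029 0.2722 0.107 ]
(328, 180) [0.4055 0.2387 0.1286] [0.4098 0.2368 0.107 ]
(327, 205) [0.4119 0.2101 0.1291] [0.4168 0.2062 0.107 ]
(326, 223) [0.4166 0.1885 0.1284] [0.4217 0.1833 0.107 ]
sill/cheek
(400, 60) [0.4401 0.3728 0.152 ]
(450, 50) [0.474  0.3836 0.1784]
(500, 44) [0.5083 0.3934 0.1945]
(345, 80) [0.4132 0.3708 0.0262]
(450, 150) [0.502  0.2981 0.1824]
(370, 150) [0.4429 0.2822 0.1291]
(530, 150) [0.5685 0.3148 0.1976]
```

```bash

python3 -m creep '{"translation":[[26,19,-20],[52,39,-45],[52,39,-80],[52,39,-120],[52,39,-120]],"yaw":[0,0,0,0,0],"gripper":[174,174,174,174,174]}'
python3 -m creep '{"translation":[[0,0,-20],[0,0,-40],[0,0,-60],[0,0,-60],[0,0,-60]],"yaw":[0,0,0,0,0],"gripper":[174,174,174,255,255]}' 15
python3 -m creep '{"translation":[[0,0,0],[0,0,0]],"yaw":[0,0],"gripper":[255,255]}' 15
python3 - <<'E'
from h import *
t0=.4116
for t in np.linspace(t0,1.814,19):
    dx=-.185*(np.cos(t)-np.cos(t0)); print(round(t,3),np.round(1000*np.array([dx*.977,dx*.213,.185*(np.sin(t)-np.sin(t0))]),1))
E
```

```text
time_s: 2.23
ee_pos: [0.4026, 0.2371, 0.1783]
eef_rot: [-3.131, 0.004, 1.791]
force: [-0.1, 1.0, -2.1]
grip_width: 0.0299
time_s: 2.65
ee_pos: [0.4031, 0.2367, 0.1199]
eef_rot: [-3.132, 0.004, 1.79]
force: [0.2, -0.1, 0.1]
grip_width: 0.0201
time_s: 2.82
ee_pos: [0.4073, 0.2376, 0.1232]
eef_rot: [3.139, 0.003, 1.79]
force: [30.0, 7.8, -18.3]
grip_width: 0.0121
0.412 [-0. -0.  0.]
0.49 [ 6.1  1.3 13. ]
0.567 [13.2  2.9 25.4]
0.645 [21.3  4.6 37.3]
0.723 [30.2  6.6 48.4]
0.801 [39.9  8.7 58.8]
0.879 [50.4 11.  68.5]
0.957 [61.5 13.4 77.2]
1.035 [73.4 16.  85. ]
1.113 [85.7 18.7 91.9]
1.191 [98.6 21.5 97.8]
1.269 [111.9  24.4 102.6]
1.347 [125.5  27.4 106.4]
1.424 [139.3  30.4 109. ]
1.502 [153.3  33.4 110.6]
1.58 [167.4  36.5 111. ]
1.658 [181.4  39.6 110.3]
1.736 [195.4  42.6 108.5]
1.814 [209.2  45.6 105.5]
```

```bash

python3 -m creep '{"translation":[[0,0,0],[0,0,0],[0,0,0]],"yaw":[0,0,0],"gripper":[255,255,255]}' 15
```

```text
time_s: 3.07
ee_pos: [0.4102, 0.2383, 0.1263]
eef_rot: [3.131, 0.001, 1.789]
force: [17.2, 3.7, -8.9]
grip_width: 0.0092
```

```bash

python3 -m creep '{"translation":[[3,1,6],[6,1,13],[13,3,25],[21,5,37],[30,7,48]],"yaw":[0,0,0,0,0],"gripper":[255,255,255,255,255]}' 15
python3 -m creep '{"translation":[[0,0,0]],"yaw":[0],"gripper":[255]}' 15
```

```text
time_s: 3.48
ee_pos: [0.4423, 0.2453, 0.1766]
eef_rot: [3.125, 0.001, 1.789]
force: [18.5, 3.8, -21.9]
grip_width: 0.0094
time_s: 3.57
ee_pos: [0.4451, 0.2457, 0.1798]
eef_rot: [3.119, 0.0, 1.788]
force: [11.2, 7.6, -17.0]
grip_width: 0.0095
```

```bash

python3 -m creep '{"translation":[[10,2,10],[21,5,19],[33,7,27],[45,10,34],[58,13,40]],"yaw":[0,0,0,0,0],"gripper":[255,255,255,255,255]}' 15
python3 -m creep '{"translation":[[13,3,5],[27,6,9],[41,9,12],[55,12,13],[55,12,13]],"yaw":[0,0,0,0,0],"gripper":[255,255,255,255,255]}' 15
```

```text
time_s: 3.98
ee_pos: [0.5034, 0.2584, 0.2225]
eef_rot: [3.118, -0.0, 1.788]
force: [-0.8, -1.7, -3.3]
grip_width: 0.0096
time_s: 4.4
ee_pos: [0.5601, 0.2706, 0.2384]
eef_rot: [3.115, -0.001, 1.788]
force: [2.9, 1.6, 7.3]
grip_width: 0.0094
```

```bash

python3 -m creep '{"translation":[[9,2,-2],[18,4,-3],[27,6,-4],[35,8,-5],[40,9,-6]],"yaw":[0,0,0,0,0],"gripper":[255,255,255,255,255]}' 15
python3 -m creep '{"translation":[[3,1,-1],[6,1,-1],[9,2,-2],[12,3,-2],[14,3,-3]],"yaw":[0,0,0,0,0],"gripper":[255,255,255,255,255]}' 15
python3 -m creep '{"translation":[[2,0,-1],[4,1,-1],[6,1,-1],[6,1,-1]],"yaw":[0,0,0,0],"gripper":[255,255,255,255]}' 15
```

```text
time_s: 4.82
ee_pos: [0.6006, 0.2797, 0.2359]
eef_rot: [3.111, -0.002, 1.787]
force: [-0.2, 1.0, 8.3]
grip_width: 0.0094
time_s: 5.23
ee_pos: [0.6147, 0.2828, 0.2335]
eef_rot: [3.11, -0.002, 1.788]
force: [-3.8, 3.0, 1.1]
grip_width: 0.0094
time_s: 5.57
ee_pos: [0.6184, 0.2837, 0.233]
eef_rot: [3.117, -0.002, 1.788]
force: [-29.4, -6.2, 8.3]
grip_width: 0.0119
```

```bash

python3 -m creep '{"translation":[[-1,0,0],[-1,0,0],[-1,0,25],[-1,0,60],[-1,0,80]],"yaw":[0,0,0,0,0],"gripper":[170,170,170,170,170]}' 15
python3 -m creep '{"translation":[[-40,0,20],[-75,0,40],[-110,0,60],[-130,0,70],[-130,0,70]],"yaw":[0,0,0,0,0],"gripper":[170,170,170,170,170]}'
python3 - <<'E'
from h import *
import pickle
c=cam('wrist'); save(c,'w2.png'); pickle.dump(c,open('w2.pkl','wb')); print(c['o']['ee_pos'])
E
```

```text
time_s: 5.98
ee_pos: [0.618, 0.2836, 0.317]
eef_rot: [3.112, -0.002, 1.788]
force: [0.7, -1.3, 0.6]
grip_width: 0.031
time_s: 6.4
ee_pos: [0.4858, 0.2841, 0.3921]
eef_rot: [3.104, -0.004, 1.789]
force: [-0.2, 0.7, 1.0]
grip_width: 0.0313
[0.48581088 0.28407124 0.39207816]
```

View pics/w2.png

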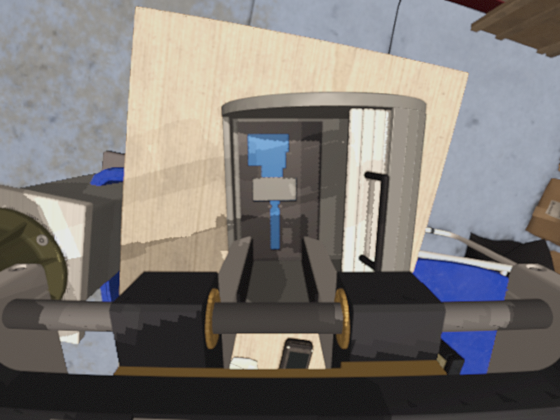

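```bash
python3 - <<'E'
from h import *
import pickle
c=pickle.load(open('w2.pkl','rb'));print(c['fx'],c['fy'],-np.array(c['R']).T@c['t'])
o=np.array([.574,.274]);e=np.array([.977,.213]);n=np.array([-.213,.977])
for p in [(275,189),(275,240),(275,160),(245,220),(305,220),(245,160),(260,189),(290,189),(290,240)]:
    X=at_depth(c,*p); print(p,X.round(4),'local',((X[:2]-o)@e).round(4),((X[:2]-o)@n).round(4))
E
```

```text
293.1096014937635 293.1096014937635 [0.46467319 0.34938001 0.55212447]
(275, 189) [0.5003 0.2681 0.0077] local -0.0733 0.01
(275, 240) [0.5211 0.1729 0.0172] local -0.0732 -0.0875
(275, 160) [0.4883 0.321  0.0152] local -0.0737 0.0642
(245, 220) [0.4573 0.2023 0.0253] local -0.1293 -0.0452
(305, 220) [0.5665 0.2257 0.0261] local -0.0176 -0.0456
(245, 160) [0.4361 0.3102 0.0264] local -0.1271 0.0648
(260, 189) [0.4728 0.2622 0.0079] local -0.1014 0.01
(290, 189) [0.528 0.274 0.007] local -0.045 0.0098
(290, 240) [0.5482 0.1813 0.0251] local -0.045 -0.0851
```

```bash

python3 -m creep '{"translation":[[10,-25,-20],[20,-50,-55],[34,-84,-95],[34,-84,-130],[34,-84,-140]],"yaw":[0,0,0,0,0],"gripper":[170,170,170,170,170]}'
python3 -m creep '{"translation":[[0,0,0],[0,0,0]],"yaw":[0,0],"gripper":[60,60]}'
python3 - <<'E'
from h import *
import pickle
c=cam('wrist'); pickle.dump(c,open('w3.pkl','wb')); print(c['o']['ee_pos'],c['o']['eef_rot'])
cv2.imwrite('pics/w3.png',cv2.resize(c['pixels'][50:230,205:345],None,fx=3.3,fy=3.3,interpolation=cv2.INTER_CUBIC)[:,:,::-1])
E
```

```text
time_s: 6.87
ee_pos: [0.5215, 0.197, 0.2438]
eef_rot: [3.113, -0.002, 1.786]
force: [0.7, 0.0, -0.3]
grip_width: 0.0312
time_s: 7.03
ee_pos: [0.522, 0.1963, 0.2422]
eef_rot: [3.116, -0.002, 1.785]
force: [-0.6, 0.0, -0.4]
grip_width: 0.041
[0.52197194 0.196279   0.2422267 ] [ 3.11563226e+00 -1.97039059e-03  1.78475455e+00]
```

View pics/w3.png

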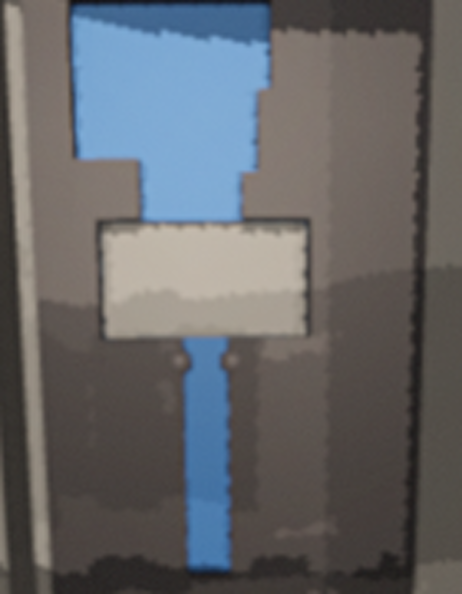

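```bash
python3 - <<'E'
from h import *
import pickle
c=pickle.load(open('w3.pkl','rb'))
f=lambda u,v:(205+(u+.5)/3.3-.5,50+(v+.5)/3.3-.5)
pts=dict(n_tl=(99,219),n_tr=(310,219),n_bl=(99,340),n_br=(310,338),slotL=(184,450),slotR=(231,450),slotLb=(187,568),slotRb=(231,568),nibL=(181,360),nibR=(232,360),hTL=(70,2),hTR=(271,2),hBL=(77,158),hBR=(243,218),hBL2=(141,218))
W={k:at_z(c,*f(*p),.023 if 'nib' in k else .026) for k,p in pts.items()}
o=np.array([.574,.274])
up=(W['n_tl']+W['n_tr']-W['n_bl']-W['n_br'])[:2]; yaw1=np.arctan2(-up[0],up[1])
rt=(W['n_tr']+W['n_br']-W['n_tl']-W['n_bl'])[:2]; yaw2=np.arctan2(rt[1],rt[0])
s=((W['n_tl']+W['n_tr'])/2-(W['slotLb']+W['slotRb'])/2)[:2]; print(yaw1,yaw2,np.arctan2(-s[0],s[1]))
y=.213;e=np.array([np.cos(y),np.sin(y)]);n=np.array([-e[1],e[0]])
for k,X in W.items(): print(k,X.round(4),((X[:2]-o)@e*1e3).round(1),((X[:2]-o)@n*1e3).round(1))
E
```

```text
0.20745206183439974 0.21944060013388073 0.21997337242001375
n_tl [0.4556 0.2825 0.026 ] -113.9 33.3
n_tr [0.5323 0.2993 0.026 ] -35.4 33.5
n_bl [0.4637 0.2389 0.026 ] -115.2 -11.0
n_br [0.5423 0.2567 0.026 ] -34.7 -10.2
slotL [0.5039 0.2042 0.026 ] -83.3 -53.4
slotR [0.5219 0.2081 0.026 ] -64.9 -53.4
slotLb [0.5147 0.1575 0.026 ] -82.6 -101.3
slotRb [0.532  0.1612 0.026 ] -64.9 -101.4
nibL [0.4957 0.2379 0.023 ] -84.2 -18.7
nibR [0.515  0.2421 0.023 ] -64.5 -18.7
hTL [0.4316 0.3537 0.026 ] -122.3 108.0
hTR [0.5016 0.3692 0.026 ] -50.7 108.4
hBL [0.4437 0.3019 0.026 ] -121.4 54.9
hBR [0.5078 0.2942 0.026 ] -60.4 33.8
hBL2 [0.4708 0.2861 0.026 ] -98.4 33.7
```

```bash
python3 - <<'E'
from h import *
import pickle
c=pickle.load(open('scene0.pkl','rb'))
P=np.array([at_depth(c,u,v) for v in range(20,110) for u in range(95,190) if c['depth'][v,u]>0])
p0=np.array([.203,-.511]);j=np.array([-np.sin(.378),np.cos(.378)]);k=np.array([np.cos(.378),np.sin(.378)])
J=(P[:,:2]-p0)@j;Kx=(P[:,:2]-p0)@k;Z=P[:,2]-.224
ok=(abs(J)<.13)&(abs(Kx)<.12)
for z in np.arange(-.03,.26,.015):
    m=ok&(Z>=z)&(Z<z+.015)
    if m.sum()>2: print(round(z,3),m.sum(),'J',J[m].min().round(3),J[m].max().round(3),'K',Kx[m].min().round(3),Kx[m].max().round(3))
E
```

```text
-0.03 7 J -0.052 0.05 K -0.009 0.009
-0.015 31 J -0.057 0.058 K -0.002 0.014
0.0 42 J -0.057 0.058 K -0.005 0.015
0.015 49 J -0.058 0.058 K -0.006 0.014
0.03 41 J -0.059 0.058 K -0.003 0.015
0.045 47 J -0.059 0.059 K -0.008 0.015
0.06 34 J -0.058 0.058 K -0.008 0.014
0.075 60 J -0.08 0.079 K -0.012 0.039
0.09 297 J -0.08 0.084 K -0.032 0.039
0.105 291 J -0.087 0.087 K -0.022 0.038
0.12 530 J -0.089 0.087 K -0.036 0.038
0.135 126 J -0.016 0.042 K -0.018 0.029
0.15 66 J -0.016 0.041 K -0.02 0.037
0.165 217 J -0.038 0.042 K -0.034 0.041
0.18 133 J -0.036 0.034 K -0.011 0.037
0.195 84 J -0.032 0.035 K -0.003 0.039
0.21 62 J -0.029 0.03 K 0.05 0.062
0.225 232 J -0.04 0.124 K 0.033 0.064
0.24 351 J -0.044 0.121 K 0.051 0.068
0.255 68 J -0.043 0.031 K 0.051 0.066
```

```bash
python3 - <<'E'
from h import *
import pickle
o=np.array([.574,.274]);y=.215;e=np.array([np.cos(y),np.sin(y)]);n=np.array([-e[1],e[0]])
c=pickle.load(open('w2.pkl','rb'))
for v in (150,190,220):
  print(v)
  for u in range(336,372,3):
    X=at_depth(c,u,v); print(u,((X[:2]-o)@e*1e3).round(1),((X[:2]-o)@n*1e3).round(1),(X[2]*1e3).round(1))
E
```

```text
150
336 38.7 82.4 8.1
339 44.3 82.5 8.0
342 50.0 82.5 7.7
345 55.7 82.5 7.1
348 8.7 87.6 195.7
351 11.9 87.6 197.3
354 15.7 87.7 196.9
357 19.5 87.7 196.5
360 23.9 87.7 194.3
363 27.2 87.7 195.5
366 31.8 87.7 193.0
369 35.2 87.8 194.0
190
336 42.3 8.1 8.5
339 48.6 7.8 6.3
342 53.9 8.1 8.3
345 8.4 38.4 193.8
348 11.3 38.9 196.8
351 14.8 39.1 197.7
354 19.2 38.7 195.8
357 23.1 38.7 195.4
360 27.3 38.5 194.3
363 30.9 38.6 194.9
366 35.9 38.1 191.8
369 39.7 38.1 191.8
220
336 45.5 -50.9 7.8
339 51.5 -50.9 7.8
342 57.4 -51.0 7.7
345 9.9 0.3 196.4
348 13.7 0.3 196.6
351 17.9 0.0 195.8
354 21.7 0.1 196.1
357 26.0 -0.3 194.8
360 30.6 -0.8 192.9
363 34.5 -0.8 193.1
366 38.3 -0.7 193.4
369 43.6 -1.7 189.8
```

```bash
python3 - <<'E'
from h import *
import pickle
T=pickle.load(open('top0.pkl','rb'));S=pickle.load(open('scene0.pkl','rb'))
for p in[(225,110),(230,140),(222,158),(340,100)]: print('T',p,at_depth(T,*p).round(3))
for p in[(140,280),(240,290),(340,295),(340,310),(240,320),(240,340),(258,268),(292,200)]: print('S',p,at_depth(S,*p).round(3))
E
python3 -m creep '{"translation":[[0,0,20],[0,-30,40],[0,-70,40],[0,-110,40],[0,-150,40]],"yaw":[0,-0.1,-0.2,-0.3,-0.4],"gripper":[150,150,150,150,150]}'
```

```text
T (225, 110) [0.773 0.076 0.21 ]
T (230, 140) [0.753 0.071 0.101]
T (222, 158) [0.738 0.103 0.036]
T (340, 100) [ 0.79  -0.285  0.206]
S (140, 280) [ 0.816 -0.314  0.231]
S (240, 290) [ 0.806 -0.108  0.23 ]
S (340, 295) [0.791 0.091 0.238]
S (340, 310) [0.781 0.101 0.153]
S (240, 320) [ 0.832 -0.109  0.143]
S (240, 340) [ 0.84  -0.114  0.047]
S (258, 268) [ 0.634 -0.111  0.031]
S (292, 200) [ 0.38  -0.053  0.026]
time_s: 7.5
ee_pos: [0.5227, 0.0458, 0.2863]
eef_rot: [3.109, -0.003, 1.382]
force: [0.5, -0.1, 0.7]
grip_width: 0.0385
```

```bash

python3 -m creep '{"translation":[[-4,-40,0],[-8,-80,0],[-12,-120,0],[-16,-160,0],[-20,-200,0]],"yaw":[-0.05,-0.11,-0.11,-0.11,-0.11],"gripper":[100,100,100,100,100]}'
python3 -m creep '{"translation":[[-4,-40,0],[-8,-80,-20],[-10,-115,-50],[-10,-115,-70],[-10,-115,-70]],"yaw":[0,0,0,0,0],"gripper":[100,100,100,100,100]}'
python3 - <<'E'
from h import *
import pickle
c=cam('wrist'); pickle.dump(c,open('w4.pkl','wb')); print(c['o']['ee_pos'],c['o']['eef_rot'])
cv2.imwrite('pics/w4.png',cv2.resize(c['pixels'][0:260,150:420],None,fx=2.3,fy=2.3,interpolation=cv2.INTER_CUBIC)[:,:,::-1])
E
```

```text
time_s: 7.92
ee_pos: [0.503, -0.1561, 0.2885]
eef_rot: [3.105, -0.003, 1.273]
force: [0.6, 0.4, -0.6]
grip_width: 0.0571
time_s: 8.33
ee_pos: [0.492, -0.2724, 0.2153]
eef_rot: [3.11, -0.004, 1.27]
force: [-1.0, 0.5, -1.4]
grip_width: 0.0572
[ 0.4919956  -0.27239403  0.21534894] [ 3.10956365 -0.00372585  1.27039141]
```

View pics/w4.png

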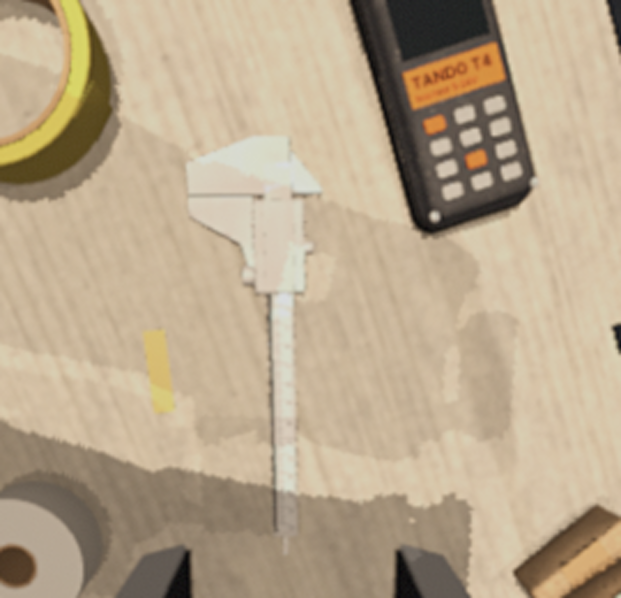

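```bash
python3 - <<'E'
from h import *
import pickle
c=pickle.load(open('w4.pkl','rb'))
f=lambda u,v:(150+(u+.5)/2.3-.5,(v+.5)/2.3-.5)
W=lambda u,v,z=.007:at_z(c,*f(u,v),z)
A,B=W(282.5,296),W(286.5,532); T=W(286,550); H=W(255,137,.008); d=(A-B)[:2];d/=np.linalg.norm(d); n=np.array([d[1],-d[0]])
print('yaw',np.arctan2(-d[0],d[1]))
for k,X in dict(A=A,B=B,T=T,H=H,sl=W(255,293,.01),sr=W(305,293,.01),jl=W(188,195,.009),jr=W(321,193,.009),bl=W(272,400),br=W(296,400)).items():
    print(k,X.round(4),'along',((X-A)[:2]@d*1e3+19).round(1),'across',((X-A)[:2]@n*1e3).round(1))
print('grip',A[:2]-d*.019)
E
```

```text
yaw -0.28521894256798996
A [ 0.518  -0.1929  0.007 ] along 19.0 across 0.0
B [ 0.4814 -0.3178  0.007 ] along -111.1 across 0.0
T [ 0.4779 -0.328   0.007 ] along -121.9 across -0.5
H [ 0.5279 -0.1147  0.008 ] along 96.9 across -12.5
sl [ 0.5047 -0.1874  0.01  ] along 20.6 across -14.4
sr [ 0.5297 -0.1951  0.01  ] along 20.2 across 11.7
jl [ 0.4869 -0.1312  0.009 ] along 69.5 across -47.2
jr [ 0.552 -0.15   0.009] along 69.7 across 20.5
bl [ 0.4962 -0.2436  0.007 ] along -35.7 across -6.7
br [ 0.5087 -0.2475  0.007 ] along -36.0 across 6.4
grip [ 0.51268924 -0.21118193]
```

```bash

python3 -m creep '{"translation":[[10,30,-20],[22,65,-40],[22,65,-80],[22,65,-110],[22,65,-130]],"yaw":[0.016,0.016,0.016,0.016,0.016],"gripper":[160,160,160,160,160]}'
python3 -m creep '{"translation":[[0,0,0],[0,0,0]],"yaw":[0,0],"gripper":[160,160]}'
```

```text
time_s: 8.8
ee_pos: [0.5161, -0.2046, 0.0884]
eef_rot: [3.106, -0.003, 1.291]
force: [0.5, 0.5, -0.4]
grip_width: 0.0352
time_s: 8.97
ee_pos: [0.5176, -0.2038, 0.0907]
eef_rot: [3.104, -0.003, 1.292]
force: [0.8, -0.3, -0.6]
grip_width: 0.0351
```

```bash

python3 -m creep '{"translation":[[-4,-4,-20],[-4,-4,-40],[-4,-4,-55],[-4,-4,-65],[-4,-4,-65]],"yaw":[0,0,0,0,0],"gripper":[160,160,160,160,160]}'
```

```text
time_s: 9.38
ee_pos: [0.5142, -0.2077, 0.0263]
eef_rot: [3.103, -0.003, 1.293]
force: [-0.7, 0.1, -0.3]
grip_width: 0.0354
```

```bash

python3 -m creep '{"translation":[[0,0,-3],[0,0,-5],[0,0,-5]],"yaw":[0,0,0],"gripper":[160,160,160]}'
python3 -m creep '{"translation":[[0,0,0],[0,0,0],[0,0,0],[0,0,0]],"yaw":[0,0,0,0],"gripper":[255,255,255,255]}' 35
```

```text
time_s: 9.63
ee_pos: [0.5148, -0.2078, 0.0222]
eef_rot: [3.101, -0.003, 1.293]
force: [0.1, -0.0, 0.0]
grip_width: 0.0351
time_s: 9.97
ee_pos: [0.5148, -0.2078, 0.0224]
eef_rot: [3.101, -0.003, 1.293]
force: [0.5, -1.1, 1.3]
grip_width: 0.0131
```

```bash

python3 -m creep '{"translation":[[0,0,10],[0,0,40],[0,0,80],[0,10,120],[0,30,160]],"yaw":[0,0,0,0,0],"gripper":[255,255,255,255,255]}' 35
python3 -m creep '{"translation":[[0,20,40],[-3,50,80],[-6,85,105],[-9,120,105],[-12,155,105]],"yaw":[0.1,0.2,0.3,0.4,0.493],"gripper":[255,255,255,255,255]}'
python3 -m creep '{"translation":[[-3,35,0],[-6,70,0],[-8,105,0],[-10,140,0],[-12,175,0]],"yaw":[0,0,0,0,0],"gripper":[255,255,255,255,255]}'
python3 -m creep '{"translation":[[0,30,0],[0,60,0],[0,85,0],[0,100,0],[0,100,0]],"yaw":[0,0,0,0,0],"gripper":[255,255,255,255,255]}'
python3 - <<'E'
from h import *
import pickle
c=cam('wrist'); pickle.dump(c,open('w5.pkl','wb')); print(c['o']['ee_pos'],c['o']['eef_rot'],c['o']['grip_width'],c['o']['force'])
cv2.imwrite('pics/w5.png',cv2.resize(c['pixels'][0:260,150:420],None,fx=2.3,fy=2.3,interpolation=cv2.INTER_CUBIC)[:,:,::-1])
E
```

```text
time_s: 10.38
ee_pos: [0.5144, -0.1799, 0.1825]
eef_rot: [3.1, -0.002, 1.291]
force: [0.0, -0.2, -1.4]
grip_width: 0.0128
time_s: 10.8
ee_pos: [0.5023, -0.0237, 0.2909]
eef_rot: [3.096, -0.001, 1.788]
force: [1.4, 0.8, -1.1]
grip_width: 0.0126
time_s: 11.22
ee_pos: [0.4895, 0.153, 0.2917]
eef_rot: [3.095, -0.001, 1.788]
force: [0.9, -0.1, -1.9]
grip_width: 0.0129
time_s: 11.63
ee_pos: [0.4888, 0.2552, 0.292]
eef_rot: [3.096, -0.001, 1.791]
force: [0.3, -0.2, -1.0]
grip_width: 0.0128
[0.48881987 0.25521515 0.29199146] [ 3.09574272e+00 -8.27562877e-04  1.79077883e+00] 0.012754928822005091 [ 0.27877599 -0.17493102 -0.9890955 ]
```

View pics/w5.png

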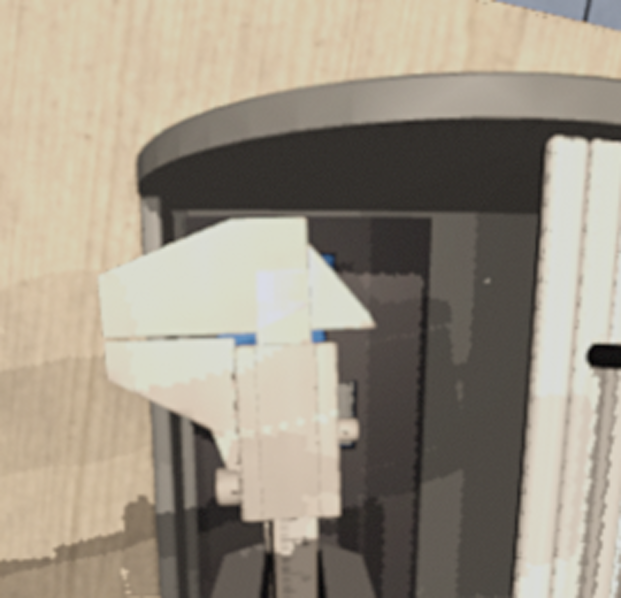

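```bash
python3 - <<'E'
from h import *
import pickle
c=pickle.load(open('w5.pkl','rb'));o=c['o']
R=Ro.from_euler('xyz',o['eef_rot']).as_matrix();p=np.array(o['ee_pos'])
f=lambda u,v:(150+(u+.5)/2.3-.5,(v+.5)/2.3-.5)
y=.215;M=np.array([[np.cos(y),np.sin(y),0],[-np.sin(y),np.cos(y),0],[0,0,1]])
for k,q in dict(sl=(246,500),sr=(330,500),sl2=(246,360),sr2=(330,360),jaw=(125,300),jaw2=(220,250),jawR=(350,315),sledgeL=(243,517),sledgeR=(338,514),beam=(298,522),jtipL=(104,337),jtopR=(373,326),headtop=(280,220)).items():
    X=at_depth(c,*f(*q)); print(k,'case-axes rel tcp',(M@(X-p)*1e3).round(1))
E
```

```text
sl case-axes rel tcp [-12.2  23.2 -13.6]
sr case-axes rel tcp [ 10.3  22.8 -14.6]
sl2 case-axes rel tcp [-11.9  59.8 -14.6]
sr2 case-axes rel tcp [  9.5  59.9 -13.7]
jaw case-axes rel tcp [-42.3  74.6 -17.6]
jaw2 case-axes rel tcp [-18.1  86.7 -17. ]
jawR case-axes rel tcp [ 14.9  71.1 -18.4]
sledgeL case-axes rel tcp [-13.1  18.6 -13.5]
sledgeR case-axes rel tcp [  42.4  -53.4 -267. ]
beam case-axes rel tcp [  1.8  16.3 -16.2]
jtipL case-axes rel tcp [-47.9  65.4 -16.7]
jtopR case-axes rel tcp [ 21.   68.4 -18.7]
headtop case-axes rel tcp [ -3.2  94.1 -18.2]
```

```bash

python3 -m creep '{"translation":[[2,8,-20],[4,16,-50],[4,16,-85],[4,16,-115],[4,16,-130]],"yaw":[0,0,0,0,0],"gripper":[255,255,255,255,255]}'
python3 -m creep '{"translation":[[0,0,-20],[0,0,-45],[0,0,-70],[0,0,-90],[0,0,-90]],"yaw":[0,0,0,0,0],"gripper":[255,255,255,255,255]}'
python3 -m creep '{"translation":[[0,0,0],[0,0,0]],"yaw":[0,0],"gripper":[255,255]}'
```

```text
time_s: 12.1
ee_pos: [0.4919, 0.268, 0.1587]
eef_rot: [3.1, 0.001, 1.789]
force: [0.5, -0.7, -2.7]
grip_width: 0.013
time_s: 12.52
ee_pos: [0.4904, 0.266, 0.0654]
eef_rot: [3.106, 0.002, 1.788]
force: [-1.0, -0.2, -2.6]
grip_width: 0.0127
time_s: 12.68
ee_pos: [0.4908, 0.2655, 0.0665]
eef_rot: [3.105, 0.002, 1.788]
force: [0.4, 0.6, -1.0]
grip_width: 0.0131
```

```bash

python3 -m creep '{"translation":[[2,2,-5],[4,4,-9],[6,5,-12],[8,7,-14],[8,7,-14]],"yaw":[0,0,0,0,0],"gripper":[255,255,255,255,255]}'
python3 - <<'E'
from h import *
import pickle
c=cam('wrist'); pickle.dump(c,open('w6.pkl','wb')); print(c['o']['ee_pos'],c['o']['eef_rot'],c['o']['grip_width'],c['o']['force'])
cv2.imwrite('pics/w6.png',cv2.resize(c['pixels'][20:270,150:420],None,fx=2.4,fy=2.4,interpolation=cv2.INTER_CUBIC)[:,:,::-1])
E
```

```text
time_s: 13.1
ee_pos: [0.499, 0.2728, 0.0522]
eef_rot: [3.105, 0.002, 1.788]
force: [-0.1, -0.8, -1.6]
grip_width: 0.0125
[0.49904209 0.27277458 0.05218481] [3.10532047e+00 2.16687308e-03 1.78767023e+00] 0.012527896163418423 [-0.06349979 -0.76248401 -1.63375   ]
```

View pics/w6.png

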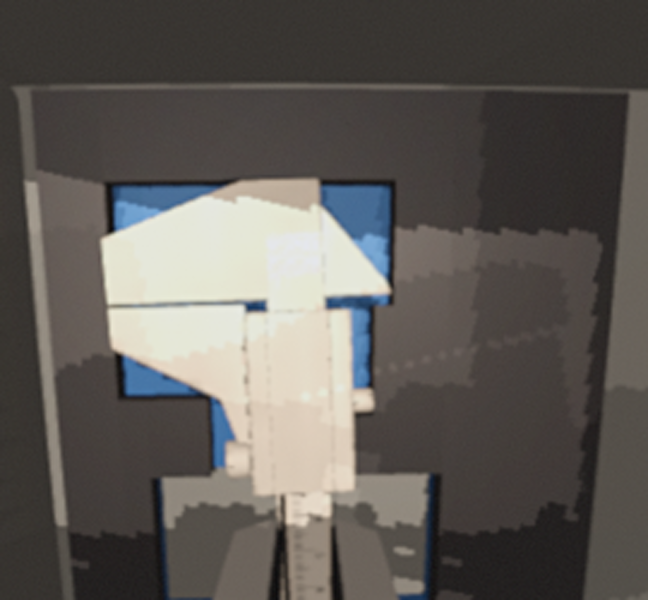

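```bash
python3 - <<'E'
from h import *
import pickle
c=pickle.load(open('w6.pkl','rb'));p=np.array(c['o']['ee_pos'])
f=lambda u,v:(150+(u+.5)/2.4-.5,20+(v+.5)/2.4-.5)
y=.217;M=np.array([[np.cos(y),np.sin(y),0],[-np.sin(y),np.cos(y),0],[0,0,1]])
for k,q in dict(jL=(102,240,1),jL2=(109,345,1),jR=(391,292,1),top=(280,179,1),beamL=(284,510,1),beamR=(331,510,1),slL=(254,492,2),slR=(355,490,2),pL=(108,190,0),pL2=(121,390,0),pR=(394,250,0),pR2=(390,300,0),pTopL=(110,184,0),pTopR=(392,183,0),pBot=(122,396,0),nTL=(156,479,0),nTR=(437,474,0),nBLl=(166,590,0),slotR=(374,350,0),slotR2=(372,380,0),slotL=(211,420,0),slotL2=(215,465,0)).items():
    z=[.026,.0345,.0395][q[2]]; X=at_z(c,*f(*q[:2]),z); D=at_depth(c,*f(*q[:2])); print(k,(M@(X-p)*1e3).round(1)[:2],'dz',(D[2]*1e3).round(1))
E
```

```text
jL [-48.7  80.6] dz 36.2
jL2 [-48.5  55.5] dz 26.4
jR [21.4 68.3] dz 24.0
top [-5.8 94.5] dz 24.3
beamL [-5.3 12.2] dz 35.6
beamR [ 7.1 12.1] dz 8.0
slL [-13.   18.7] dz 38.5
slR [12.8 19. ] dz 7.7
pL [-48.5  93.1] dz 18.7
pL2 [-48.1  43.1] dz 22.4
pR [23.2 78.8] dz 25.4
pR2 [22.5 66.2] dz 20.8
pTopL [-47.9  94.5] dz 22.8
pTopR [22.3 95. ] dz 19.7
pBot [-47.9  41.5] dz 20.7
nTL [-40.1  18.7] dz 17.7
nTR [37.  19.4] dz 22.3
nBLl [-39.  -14.1] dz 13.1
slotR [18.7 53.3] dz 25.6
slotR2 [18.3 45.4] dz 24.8
slotL [-24.6  34.9] dz 20.4
slotL2 [-23.9  22.5] dz 19.0
```

```bash
python3 - <<'E'
from h import *
import pickle
y=.217;M=np.array([[np.cos(y),np.sin(y),0],[-np.sin(y),np.cos(y),0],[0,0,1]])
c=pickle.load(open('w6.pkl','rb'));p=np.array(c['o']['ee_pos'])
g=cv2.resize(cv2.cvtColor(c['pixels'],cv2.COLOR_RGB2GRAY),None,fx=2,fy=2,interpolation=cv2.INTER_CUBIC)
L=cv2.createLineSegmentDetector().detect(g)[0][:,0]
for s in L:
    a=(s[:2]+.5)/2-.5;b=(s[2:]+.5)/2-.5
    if np.hypot(*(a-b))<14 or max(a[1],b[1])>265 or min(a[0],b[0])<185 or max(a[0],b[0])>340 or min(a[1],b[1])<90: continue
    def w(q,z): return (M@(at_z(c,*q,z)-p)*1e3)[:2].round(1)
    out=[]
    for z in(.026,.0345,.0395):
        A,B=w(a,z),w(b,z); d=B-A
        t=np.arctan2(d[1],d[0]); t=(t+np.pi/4)%(np.pi/2)-np.pi/4
        out+=[A,B,round(t,3)]
    print(((a-[150,20])*2.4).round(),((b-[150,20])*2.4).round(),*out)
E
```

```text
[241. 178.] [101. 237.] [-15.2  95.7] [-50.7  81.8] 0.373 [-14.8  94.5] [-48.7  81.2] 0.374 [-14.5  93.8] [-47.5  80.9] 0.373
[392. 289.] [335. 220.] [23.3 68.9] [ 8.2 85.8] 0.729 [22.  68.9] [ 7.5 85. ] 0.733 [21.2 68.9] [ 7.1 84.6] 0.732
[110. 347.] [220. 399.] [-50.1  54.2] [-21.9  40.4] -0.455 [-48.1  54.9] [-21.2  41.7] -0.456 [-46.9  55.3] [-20.7  42.5] -0.454
[ 99. 238.] [110. 347.] [-51.2  81.4] [-50.2  54.3] 0.037 [-49.1  80.8] [-48.2  55. ] 0.035 [-47.9  80.5] [-47.   55.4] 0.036
[324. 295.] [383. 293.] [ 5.6 67.2] [20.8 67.7] 0.033 [ 5.1 67.3] [19.6 67.8] 0.034 [ 4.8 67.4] [18.8 67.9] 0.036
[354. 489.] [349. 311.] [14.2 15.1] [12.2 63.3] 0.041 [13.3 17.6] [11.3 63.6] 0.043 [12.7 19. ] [10.9 63.8] 0.04
[122. 356.] [125. 395.] [-47.2  51.9] [-47.   41.7] 0.02 [-45.3  52.7] [-45.1  42.9] 0.02 [-44.2  53.2] [-44.   43.7] 0.021
[219. 399.] [237. 441.] [-22.1  40.4] [-17.7  28.8] 0.363 [-21.4  41.7] [-17.2  30.6] 0.362 [-20.9  42.5] [-16.9  31.7] 0.355
[315. 177.] [242. 179.] [ 3.2 96.1] [-15.2  95.4] 0.038 [ 2.8 94.9] [-14.8  94.3] 0.034 [ 2.5 94.2] [-14.5  93.6] 0.035
[329. 57
[... 2307 characters left out ...]
95.8] [22.3 95.9] 0.006 [ 4.5 94.6] [21.  94.7] 0.006 [ 4.2 93.9] [20.3 94. ] 0.006
[204. 398.] [119. 399.] [-26.1  40.5] [-48.7  40.4] 0.004 [-25.2  41.8] [-46.7  41.8] 0.0 [-24.6  42.6] [-45.6  42.5] 0.005
[440. 474.] [437. 533.] [38.1 19.2] [38.1  2. ] 0.0 [36.1 21.5] [36.   5.1] -0.006 [34.9 22.8] [34.8  6.9] -0.006
[153. 531.] [150. 479.] [-41.4   3.4] [-41.5  18.6] 0.007 [-39.8   6.4] [-39.9  20.9] 0.007 [-38.9   8.2] [-38.9  22.3] 0.0
[208. 467.] [206. 402.] [-25.6  21.8] [-25.7  39.5] 0.006 [-24.7  24. ] [-24.8  40.9] 0.006 [-24.1  25.3] [-24.3  41.7] 0.012
[233. 531.] [220. 572.] [-19.2   3.3] [-23.4  -8.9] -0.332 [-18.6   6.3] [-22.6  -5.3] -0.332 [-18.3   8.1] [-22.1  -3.2] -0.324
```

```bash

python3 -m creep '{"translation":[[-0.7,-0.7,0],[-1.4,-1.4,0],[-1.4,-1.4,0],[-1.4,-1.4,0]],"yaw":[-0.015,-0.029,-0.029,-0.029],"gripper":[255,255,255,255]}'
cat > chk.py <<'E'
from h import *
import sys
c=cam('wrist');p=np.array(c['o']['ee_pos']); print(p,c['o']['eef_rot'],c['o']['grip_width'],c['o']['force'])
y=.217;M=np.array([[np.cos(y),np.sin(y),0],[-np.sin(y),np.cos(y),0],[0,0,1]])
g=cv2.resize(cv2.cvtColor(c['pixels'],cv2.COLOR_RGB2GRAY),None,fx=2,fy=2,interpolation=cv2.INTER_CUBIC)
dz=float(sys.argv[1])
for s in cv2.createLineSegmentDetector().detect(g)[0][:,0]:
    a=(s[:2]+.5)/2-.5;b=(s[2:]+.5)/2-.5
    if np.hypot(*(a-b))<18 or max(a[1],b[1])>265 or min(a[0],b[0])<185 or max(a[0],b[0])>340 or min(a[1],b[1])<70: continue
    out=[]
    for z in(.026,p[2]-.0177,p[2]-.0127):
        A,B=[(M@(at_z(c,*q,z)-p)*1e3)[:2].round(1) for q in(a,b)]; d=B-A
        t=np.arctan2(d[1],d[0]); t=(t+np.pi/4)%(np.pi/2)-np.pi/4
        out+=[A,B]
    if abs(t)<.1: print(((a-[150,20])*2.4).round(),((b-[150,20])*2.4).round(),*out,round(t,3))
cv2.imwrite('pics/'+sys.argv[2],cv2.resize(c['pixels'][20:270,150:420],None,fx=2.4,fy=2.4,interpolation=cv2.INTER_CUBIC)[:,:,::-1])
E
python3 chk.py 0 w7.png
```

```text
time_s: 13.48
ee_pos: [0.4975, 0.2712, 0.0525]
eef_rot: [3.105, 0.002, 1.759]
force: [-0.2, -0.3, -1.8]
grip_width: 0.0131
[0.49746224 0.27120815 0.05246451] [3.10523750e+00 2.15899239e-03 1.75854493e+00] 0.013069037483536288 [-0.21832603 -0.3053563  -1.7664815 ]
[323. 295.] [386. 294.] [ 7.2 67.1] [23.6 67. ] [ 6.7 67.2] [22.3 67.1] [ 6.4 67.2] [21.5 67.2] 0.0
[315. 177.] [252. 178.] [ 6.  95.9] [-9.7 96. ] [ 5.5 94.7] [-9.5 94.8] [ 5.2 93.9] [-9.3 94.1] -0.014
[ 99. 238.] [106. 306.] [-48.8  82.8] [-48.7  66. ] [-46.7  82.2] [-46.6  66.2] [-45.5  81.9] [-45.4  66.3] 0.006
[192. 299.] [263. 299.] [-26.4  67. ] [-8.3 66.5] [-25.4  67.2] [-8.1 66.6] [-24.8  67.2] [-8.  66.7] -0.03
[354. 489.] [352. 404.] [14.7 14.5] [14.4 38.5] [13.8 17.1] [13.5 39.9] [13.3 18.6] [13.  40.8] 0.014
[110. 303.] [191. 300.] [-47.7  66.9] [-26.8  66.9] [-45.6  67. ] [-25.7  67.1] [-44.4  67.1] [-25.1  67.1] 0.0
[239. 304.] [110. 308.] [-14.5  65.5] [-47.8  65.5] [-14.   65.7] [-45.7  65.7] [-13.8  65.8] [-44.5  65.8] 0.0
[351. 398.] [350. 312.] [14.2 40.1] [14.1 62.5] [13.4 41.5] [13.3 62.9] [12.9 42.3] [
[... 1051 characters left out ...]
] [-3. 96.] [-18.6  94.8] [-3.  95.2] 0.026
[101. 181.] [180. 177.] [-47.3  96.5] [-27.5  96.7] [-45.3  95.2] [-26.4  95.5] [-44.1  94.5] [-25.8  94.7] 0.011
[281. 173.] [389. 171.] [-2.6 97.1] [24.4 97. ] [-2.7 95.8] [23.1 95.7] [-2.7 95.1] [22.3 94.9] -0.008
[206. 397.] [143. 399.] [-24.5  41.6] [-41.2  41.6] [-23.5  42.9] [-39.5  42.9] [-23.   43.7] [-38.5  43.7] 0.0
[445. 465.] [444. 531.] [40.  20.5] [40.   1.2] [37.9 22.8] [37.9  4.4] [36.7 24.1] [36.8  6.3] 0.006
[160. 530.] [155. 478.] [-39.5   4.9] [-39.6  19.7] [-37.9   7.9] [-37.9  22. ] [-36.9   9.7] [-37.   23.4] 0.007
[213. 467.] [209. 399.] [-23.8  22.4] [-23.7  41. ] [-22.8  24.7] [-22.8  42.3] [-22.3  25.9] [-22.3  43.1] 0.0
```

```bash

python3 -m creep '{"translation":[[0.3,0.6,-1],[0.3,0.6,-3],[0.3,0.6,-5],[0.3,0.6,-6],[0.3,0.6,-6]],"yaw":[0.004,0.004,0.004,0.004,0.004],"gripper":[255,255,255,255,255]}'
python3 -m creep '{"translation":[[0,0,-1],[0,0,-2],[0,0,-3],[0,0,-3]],"yaw":[0,0,0,0],"gripper":[255,255,255,255]}'
```

```text
time_s: 13.95
ee_pos: [0.4976, 0.2717, 0.0461]
eef_rot: [3.106, 0.002, 1.763]
force: [-0.6, 0.8, -1.3]
grip_width: 0.0124
time_s: 14.28
ee_pos: [0.4976, 0.2717, 0.043]
eef_rot: [3.106, 0.002, 1.763]
force: [-0.7, -0.3, 1.2]
grip_width: 0.0126
```

```bash

python3 -m creep '{"translation":[[0,0,-1],[0,0,-2],[0,0,-3],[0,0,-3]],"yaw":[0,0,0,0],"gripper":[255,255,255,255]}'
python3 -m creep '{"translation":[[0,0,-1],[0,0,-2],[0,0,-3],[0,0,-3]],"yaw":[0,0,0,0],"gripper":[255,255,255,255]}'
python3 chk.py 0 w8.png | head -1
```

```text
time_s: 14.62
ee_pos: [0.4974, 0.2717, 0.0396]
eef_rot: [3.106, 0.002, 1.763]
force: [-1.2, -0.4, -1.1]
grip_width: 0.0131
time_s: 14.95
ee_pos: [0.4974, 0.2717, 0.0376]
eef_rot: [3.106, 0.002, 1.763]
force: [-9.0, -3.0, 15.5]
grip_width: 0.0126
[0.49740065 0.27171131 0.03763591] [3.10640987e+00 2.45337433e-03 1.76280747e+00] 0.01259444321699092 [-9.02207279 -2.99684072 15.50044874]
```

View pics/w8.png

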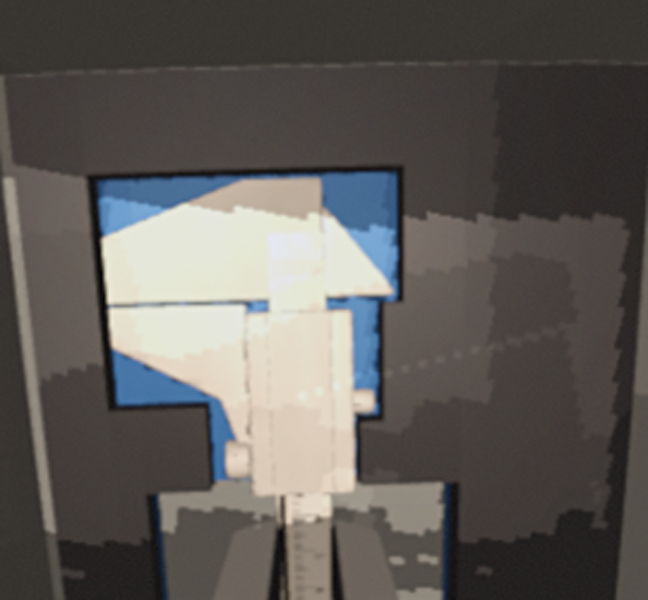

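```bash

python3 -m creep '{"translation":[[0,0,0],[0,0,0],[0,0,0],[0,0,3],[0,0,9]],"yaw":[0,0,0,0,0],"gripper":[145,145,145,145,145]}'
python3 -m creep '{"translation":[[0,0,1],[1,-5,1],[2,-10,1],[2,-10,1],[2,-10,1]],"yaw":[0,0,0,0,0],"gripper":[145,200,255,255,255]}' 30
python3 -m creep '{"translation":[[0,0,-1],[0,0,-2],[0,0,-3],[0,0,-4],[0,0,-4]],"yaw":[0,0,0,0,0],"gripper":[255,255,255,255,255]}'
```

```text
time_s: 15.42
ee_pos: [0.4971, 0.2715, 0.0463]
eef_rot: [3.108, 0.003, 1.763]
force: [0.2, -0.1, -0.3]
grip_width: 0.0401
time_s: 15.83
ee_pos: [0.4992, 0.2611, 0.0471]
eef_rot: [3.108, 0.003, 1.762]
force: [0.0, 0.5, 0.1]
grip_width: 0.0174
time_s: 16.25
ee_pos: [0.499, 0.2611, 0.0428]
eef_rot: [3.108, 0.003, 1.762]
force: [-0.7, -0.2, -0.3]
grip_width: 0.0004
```

```bash

python3 -m creep '{"translation":[[0,0,-1],[0,0,-2],[0,0,-3],[0,0,-3]],"yaw":[0,0,0,0],"gripper":[255,255,255,255]}'
python3 -m creep '{"translation":[[0,0,-1],[0,0,-2],[0,0,-2]],"yaw":[0,0,0],"gripper":[255,255,255]}'
```

```text
time_s: 16.58
ee_pos: [0.4991, 0.2612, 0.0406]
eef_rot: [3.108, 0.003, 1.762]
force: [-4.3, -1.8, 11.3]
grip_width: 0.0005
time_s: 16.83
ee_pos: [0.4992, 0.2613, 0.0405]
eef_rot: [3.108, 0.003, 1.762]
force: [-11.7, -5.0, 25.1]
grip_width: 0.0004
```

```bash

python3 -m creep '{"translation":[[0,0,6],[-6,-1,10],[-14,-3,12],[-18,-4,30],[-18,-4,60]],"yaw":[0,0,0,0,0],"gripper":[255,255,255,255,255]}' 15
python3 -m creep '{"translation":[[0,0,40],[10,-20,75],[20,-45,105],[35,-65,125],[35,-65,125]],"yaw":[0,0,0,0,0],"gripper":[255,255,255,255,255]}'
python3 - <<'E'
from h import *
import pickle
c=cam('wrist'); pickle.dump(c,open('w9.pkl','wb')); print(c['o']['ee_pos'],c['o']['eef_rot'])
cv2.imwrite('pics/w9.png',cv2.resize(c['pixels'][40:240,200:350],None,fx=3,fy=3,interpolation=cv2.INTER_CUBIC)[:,:,::-1])
f=lambda u,v:(200+(u+.5)/3-.5,40+(v+.5)/3-.5)
E
```

```text
time_s: 17.25
ee_pos: [0.4784, 0.2563, 0.0982]
eef_rot: [3.114, 0.004, 1.763]
force: [-0.1, -0.1, -0.1]
grip_width: 0.0005
time_s: 17.67
ee_pos: [0.5156, 0.189, 0.2275]
eef_rot: [3.107, 0.004, 1.76]
force: [0.5, 0.3, -0.5]
grip_width: 0.0004
[0.51557477 0.18897056 0.22745896] [3.10682367 0.00415647 1.76017113]
```

View pics/w9.png

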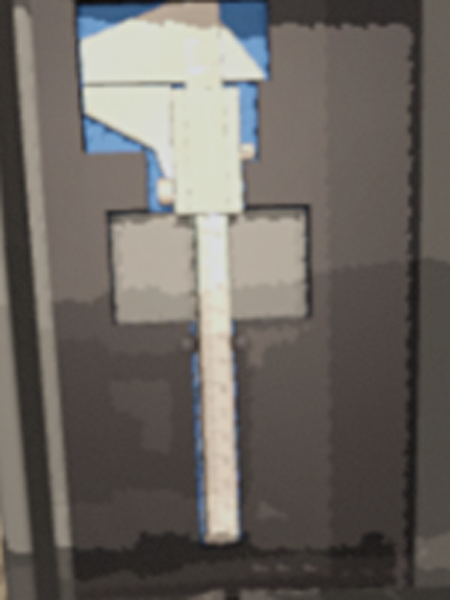

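```bash
python3 - <<'E'
from h import *
import pickle
c=pickle.load(open('w9.pkl','rb'))
f=lambda u,v:(200+(u+.5)/3-.5,40+(v+.5)/3-.5)
def z(u,v):
    u,v=f(u,v);u,v=int(round(u)),int(round(v))
    return np.median([at_depth(c,a,b)[2] for a in range(u-1,u+2) for b in range(v-1,v+2)])*1e3
for k,q in dict(b1=(213,240),b2=(215,300),b3=(217,360),b4=(219,430),b5=(221,520),sl=(190,190),sr=(228,190),st=(205,110),jawL=(100,60),head=(205,50),headR=(245,70),jawL2=(100,100),foamL=(140,420),foamR=(300,420),foamU=(300,100),foamL2=(100,200)).items(): print(k,z(*q).round(1))
E
```

```text
b1 21.1
b2 21.3
b3 21.1
b4 21.4
b5 21.6
sl 23.1
sr 23.6
st 24.4
jawL 20.6
head 20.5
headR 20.2
jawL2 21.8
foamL 25.5
foamR 25.1
foamU 25.1
foamL2 25.5
```

```bash

python3 -m creep '{"translation":[[0,5,25],[20,25,55],[50,50,75],[80,75,75],[102,95,75]],"yaw":[0.01,0.028,0.028,0.028,0.028],"gripper":[170,170,170,170,170]}' 15
python3 -m creep '{"translation":[[0,0,-15],[0,0,-35],[0,0,-50],[0,0,-50]],"yaw":[0,0,0,0],"gripper":[170,170,170,170]}'
```

```text
time_s: 18.13
ee_pos: [0.6167, 0.2877, 0.299]
eef_rot: [3.11, 0.004, 1.789]
force: [-0.2, -0.3, -0.3]
grip_width: 0.0296
time_s: 18.47
ee_pos: [0.6148, 0.2883, 0.2432]
eef_rot: [3.118, 0.005, 1.79]
force: [0.0, 0.4, -0.1]
grip_width: 0.0315
```

Lower a little more and grip.

```bash

python3 -m creep '{"translation":[[2,-3,-5],[3,-4,-11],[3,-4,-11]],"yaw":[0,0,0],"gripper":[170,170,170]}'
python3 -m creep '{"translation":[[0,0,0],[0,0,0],[0,0,0],[0,0,0]],"yaw":[0,0,0,0],"gripper":[255,255,255,255]}' 15
```

```text
time_s: 18.72
ee_pos: [0.6175, 0.2842, 0.2309]
eef_rot: [3.12, 0.005, 1.79]
force: [-0.4, 0.3, -0.5]
grip_width: 0.0314
time_s: 19.05
ee_pos: [0.6168, 0.284, 0.2313]
eef_rot: [3.122, 0.005, 1.79]
force: [-5.4, -2.5, 7.6]
grip_width: 0.0093
```

```bash

python3 -m creep '{"translation":[[-6,-1,1],[-14,-3,3],[-28,-6,5],[-42,-9,5],[-56,-12,5]],"yaw":[0,0,0,0,0],"gripper":[255,255,255,255,255]}' 15
python3 -m creep '{"translation":[[-14,-3,-2],[-28,-6,-4],[-41,-9,-8],[-55,-12,-13],[-55,-12,-13]],"yaw":[0,0,0,0,0],"gripper":[255,255,255,255,255]}' 15
```

```text
time_s: 19.47
ee_pos: [0.5609, 0.2717, 0.2373]
eef_rot: [3.118, 0.005, 1.79]
force: [5.6, -1.0, -1.8]
grip_width: 0.0096
time_s: 19.88
ee_pos: [0.5042, 0.2592, 0.2248]
eef_rot: [3.118, 0.006, 1.79]
force: [-2.6, -3.0, 2.8]
grip_width: 0.0091
```

```bash

python3 -m creep '{"translation":[[-13,-3,-7],[-25,-5,-14],[-36,-8,-22],[-47,-10,-31],[-57,-12,-41]],"yaw":[0,0,0,0,0],"gripper":[255,255,255,255,255]}' 15
python3 -m creep '{"translation":[[0,0,0]],"yaw":[0],"gripper":[255]}' 15
```

```text
time_s: 20.3
ee_pos: [0.4473, 0.2468, 0.1849]
eef_rot: [3.117, 0.007, 1.79]
force: [-4.6, -9.1, 10.1]
grip_width: 0.0095
time_s: 20.38
ee_pos: [0.4461, 0.2463, 0.1838]
eef_rot: [3.119, 0.007, 1.79]
force: [4.6, 2.0, -9.1]
grip_width: 0.0099
```

```bash

python3 -m creep '{"translation":[[-5,-1,-5],[-10,-2,-10],[-18,-4,-21],[-26,-6,-33],[-33,-7,-45]],"yaw":[0,0,0,0,0],"gripper":[255,255,255,255,255]}' 15
python3 -m creep '{"translation":[[-3,-1,-6],[-6,-1,-12],[-8,-2,-17],[-9,-2,-20],[-9,-2,-20]],"yaw":[0,0,0,0,0],"gripper":[255,255,255,255,255]}' 15
```

```text
time_s: 20.8
ee_pos: [0.4139, 0.2394, 0.1393]
eef_rot: [3.117, 0.007, 1.79]
force: [5.8, -3.6, 1.0]
grip_width: 0.0094
time_s: 21.22
ee_pos: [0.4049, 0.2374, 0.1189]
eef_rot: [3.117, 0.007, 1.79]
force: [1.7, 0.1, -4.0]
grip_width: 0.0094
```

```bash

python3 -m creep '{"translation":[[-1,0,-3],[-2,0,-5],[-3,-1,-7],[-3,-1,-9],[-4,-1,-10]],"yaw":[0,0,0,0,0],"gripper":[255,255,255,255,255]}' 15
python3 -m creep '{"translation":[[0,0,-1],[0,0,-2],[0,0,-3],[0,0,-3]],"yaw":[0,0,0,0],"gripper":[255,255,255,255]}' 15
```

```text
time_s: 21.63
ee_pos: [0.4014, 0.2367, 0.109]
eef_rot: [3.116, 0.007, 1.79]
force: [7.2, 0.4, -0.5]
grip_width: 0.0094
time_s: 21.97
ee_pos: [0.4014, 0.2368, 0.1069]
eef_rot: [3.116, 0.007, 1.79]
force: [-5.9, -1.9, 15.5]
grip_width: 0.009
```

```bash

python3 -m creep '{"translation":[[0,0,-1],[0,0,-2],[0,0,-3],[0,0,-3]],"yaw":[0,0,0,0],"gripper":[255,255,255,255]}' 15
python3 -m creep '{"translation":[[0,0,0],[0,0,0],[0,0,0]],"yaw":[0,0,0],"gripper":[174,174,174]}' 15
python3 -m creep '{"translation":[[0,0,15],[0,0,40],[0,0,75],[0,0,110],[0,0,145]],"yaw":[0,0,0,0,0],"gripper":[174,174,174,174,174]}'
python3 -m creep '{"translation":[[-10,-10,20],[-25,-35,40],[-40,-65,40],[-50,-90,40],[-50,-90,40]],"yaw":[0,0,0,0,0],"gripper":[174,174,174,174,174]}'
python3 - <<'E'
from h import *
c=cam('scene'); save(c,'s9.png')
d=c['depth']
h=[np.array([.573,.275])[0]]
y=.217;o=np.array([.573,.275]);e=np.array([np.cos(y),np.sin(y)]);n=np.array([-e[1],e[0]])
for q in(0,.05,.1):
    t=.314+q
    for yy in(-.03,0,.03):
        X=np.r_[o-.185*np.cos(t)*e+yy*n,.05+.185*np.sin(t)+.004]; u=proj(c,X)[0].round().astype(int)
        w=[at_depth(c,u[0],u[1]+k) for k in(-2,-1,0,1,2)]; print(q,yy,u,X[2].round(3),[a[2].round(3) for a in w])
E
```

```text
time_s: 22.3
ee_pos: [0.4014, 0.237, 0.1049]
eef_rot: [3.115, 0.006, 1.79]
force: [-7.2, -1.3, 16.5]
grip_width: 0.0089
time_s: 22.55
ee_pos: [0.4013, 0.237, 0.1047]
eef_rot: [3.116, 0.006, 1.79]
force: [0.3, -0.4, 0.3]
grip_width: 0.026
time_s: 22.97
ee_pos: [0.4008, 0.2368, 0.2511]
eef_rot: [3.116, 0.006, 1.79]
force: [-0.4, -0.3, 0.4]
grip_width: 0.0298
time_s: 23.38
ee_pos: [0.3496, 0.1444, 0.2914]
eef_rot: [3.116, 0.007, 1.789]
force: [-0.3, -0.3, 0.3]
grip_width: 0.03
0 -0.03 [385 199] 0.111 [np.float64(0.001), np.float64(0.112), np.float64(0.112), np.float64(0.108), np.float64(0.111)]
0 0 [395 198] 0.111 [np.float64(0.003), np.float64(0.001), np.float64(0.114), np.float64(0.11), np.float64(0.109)]
0 0.03 [406 198] 0.111 [np.float64(-0.001), np.float64(0.112), np.float64(0.112), np.float64(0.113), np.float64(0.106)]
0.05 -0.03 [385 198] 0.12 [np.float64(0.0), np.float64(0.001), np.float64(0.112), np.float64(0.112), np.float64(0.108)]
0.05 0 [396 197] 0.12 [np.float64(0.001), np.float64(0.003), np.float64(-0.001), np.float64(0.113), np.float64(0.111)]
0.05 0.03 [407 197] 0.12 [np.float64(0.003), np.float64(0.001), np.float64(0.112), np.float64(0.113), np.float64(0.111)]
0.1 -0.03 [386 197] 0.128 [np.float64(0.004), np.float64(0.006), np.float64(0.001), np.float64(0.115), np.float64(0.112)]
0.1 0 [397 196] 0.128 [np.float64(-0.002), np.float64(0.005), np.float64(0.002), np.float64(-0.001), np.float64(0.113)]
0.1 0.03 [408 196] 0.128 [np.float64(0.002), np.float64(0.005), np.float64(0.0), np.float64(0.113), np.float64(0.111)]
```

View pics/s9.png

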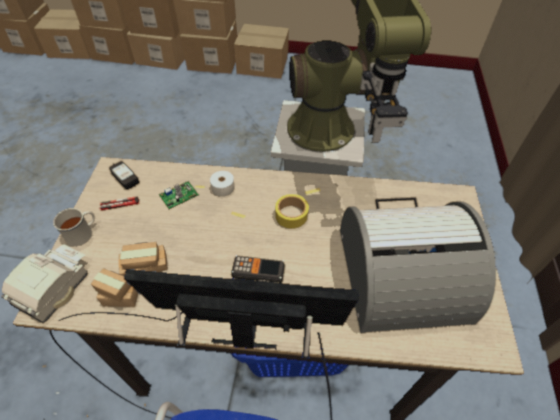

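```bash
python3 -c "
from station import ctrl; print(ctrl.get_obs()['time_s'],ctrl.get_obs()['force']); print(ctrl.hand_in())"
```

```text
23.4333 [ 0.05993839  0.5145981  -0.19048695]
the job is handed in; nothing more can be done
None
```

I rolled the cover up to its open stop and laid the calliper in its foam cut-out. I then pressed it past the nibs with closed fingers and rolled the cover slowly back to its shut stop. I handed the job in at 23.4 s with the gripper open and clear of everything.

**Last checks:**
- **Opening:** the handle stopped firmly at the open end, with about 29 N against it.
- **Calliper:** the press ended on a firm stop at 25 N. Depth readings along the beam gave 21.1–21.6 mm, against 21.3 mm expected from the foam top, so it lies flat and level.
- **Closing:** the handle met the stop at about 16 N. The bar's top reads 112 mm high, which is the fully shut height.
- **Other items:** the tape, label roll, circuit board and bus tester look unmoved in the final scene picture.

**Things that disagreed or stayed unexplained:**
- **Starting position:** the cover was about 0.1 rad open at the start, not fully shut.
- **Calliper grip:** it sat about 0.03 rad askew in the gripper. I corrected this from the wrist image before lowering it.
- **Tool tilt:** the tool leaned about 0.03 rad after the first pull on the handle and stayed so, with no visible effect on the result.
- **Dark patches:** the last picture shows dark patches on the slats near the hood. I took them for the arm's shadow but did not check.

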